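# Rock the tight stopper out of a sample bottle, park it and close the cover

## Robot

A 6-joint arm with a two-finger parallel gripper is mounted at the origin on the work surface. World frame = base frame: x ahead of the robot, y to its left, z up, the work surface at z = 0. Lengths are in mm, angles in rad, forces in N, time in s.
With the tool pointing down it reaches from about 325 to 750 mm from the base axis. Payload 7.6 kg.
Tool frame: the origin (TCP) lies where the fingers leave the gripper's body, on its centre line; the fingertips stand 73 mm ahead of it and the grasp point (between the pads) lies manip.hold_point_z ahead of it (manip.hold_point_z is the distance from the TCP to the grasp point, in mm); x points along the fingers, y is the direction in which the jaws open and shut, and the axes are right-handed (so a half turn about x gives the same grasp; the last joint's range is limited). The gripper opens to 85 mm and grips with 20 to 120 N. Pads are 22 mm wide; open, the fingers measure 114 mm over their backs; the gripper's body (76 mm by 85 mm) begins 54 mm behind the grasp point. The pads swing forward as they close: fully open they stand 13 mm farther back than shut.
Start: joints at [1.14, 0.052, 1.401, -0, 1.689, -0.07], TCP at [185.319, 491.218, 303.923] pointing down, gripper open.
Joint ranges: [-2.9, 2.9], [-0.91, 2.17], [0.12, 2.37], [-1.06, 4.2], [0.26, 2.73], [-2.93, 2.93]. Speed limits (rad/s): [2.57, 2.57, 3.01, 3.14, 3.14, 3.14].

## Interface

Orientations are given as a 3x3 rotation matrix whose columns are the frame's x, y, z axes.
In Python, from rig import manip gives the robot as it stands.
- The arm moves only by the tool drive_tool, never from a script. Its argument "deltas" is text: rows parted by semicolons, each of 7 numbers parted by spaces: the shift along the tool's x, y, z in m, then the turn, a rotation vector about the tool's x, y, z in degrees, then the opening, from 0 (shut) to 1 (fully open). In form: x y z wx wy wz fingers; .... A call has 1 to 8 rows; each row is the pose to reach, as a shift and turn from the pose measured when the call began, along the tool's axes at that moment; what a row does not reach only later rows make up. A row lasts 1/12 s, in which the tool goes at most 41.7 mm and 7.16 degrees, less where a joint would pass 70% of its speed; a pose out of reach is approached as far as the arm can. A call with a gripper value outside its range is refused whole. The fingers move at their own pace and stop on an object; the grip force is fixed at half the most. Time passes only in rows, so rows that repeat a pose let the fingers close. It gives the time, the measured TCP pose, the force and the opening at its end, in the units of the state.
- manip.state(): the state, without advancing time (a new reading comes with each control period).
- manip.snapshot(name): name is "side" or "top" or "wrist"; returns the picture (384x512x3 uint8, red, green, blue); there is no depth.
- manip.camera_model(name): a dict with "mtx" (3x3 intrinsics, pixels), "R" (3x3) and "t" (3): a world point X has camera coordinates R X + t. Camera axes: x right, y down, z forward; pixel columns grow to the right and rows downward; lengths in mm; the calibration is good to about 2 mm. The wrist camera is an equidistant fisheye: a pixel r from the principal point sees the ray r / f radians off the axis. A picture is of the moment at which its call begins: read the wrist's pose just before it. camera_model takes no time and is no camera call; for the wrist camera it gives the pose at the moment of the call.
- manip.close_job(): hands the job in, once; it reports no verdict.
The state is a dict: "t": time; "q": joint angles; "joint_vel": joint speeds; "joint_efforts": joint torques, N m; "tool_pos": TCP position; "eef_rot": TCP orientation; "force": force on the tool from outside, world axes, zero at the start; "moment": the same for the moment, N m; "width": finger opening in mm.
Only numpy, scipy, OpenCV 4.12 (cv2) and the standard library are available. Lean on these libraries where they do the work, as an engineer would, in place of code of your own. Each camera call takes 0.05 s, during which the arm holds its last target. There are 200 camera calls.

## Task

The square sample bottle in the rack is closed with a very tight stopper: grip the stopper's tab and rock it from side to side while drawing it straight up, so that it comes out and the bottle stays down in its rack instead of being lifted along. Stand the stopper upright, tab up, in the shallow steel dish, then swing the bottle's hinged cover down flat over the open mouth. Do not lift the bottle and do not push the other things on the bench out of place.

Things in the scene. Friction and masses are not known exactly. Their poses are not given: they have to be found in the camera images.
- stopper_mid (a point): Centre (half-way up) of the loose black rubber stopper, 89 mm tall, 90 g, z up. Below: a square plug 36 x 36 mm, 44 mm tall (foot 44.5 mm below this point). Above: a flat upright grip tab, 50 mm long (x), 14 mm thick (y), 45 mm tall, up to 44.5 mm above this point. At the start the foot is 32 mm inside the mouth and the plug stands 12 mm proud of the rim.
- stopper_tab (a point): Centre of the stopper's grip tab, 22 mm above stopper_mid, same axes; grip it across its 14 mm (y).
- stopper_waist (a point): Point on the stopper's axis 22 mm above its foot, where two sprung rubber lips in the mouth, 10 mm below the rim, pinch the plug's +y and -y faces at the start. Pulled straight it takes 17 to 26 N, more than the bottle weighs. Rocked about its x axis, pivoting between the lips (about 0.4 N m), one face slips up and the other down.
- bottle_mouth (a point): Centre of the square mouth of the white bottle, level with its rim, 139 mm above the bench; z up; the stopper starts with the same x, y axes. Room to rock the stopper is about 0.13 rad each way; while rocked, it rises with hardly any pull if the rise per swing stays well below 18 mm x the swing angle (rad). After 22 mm of rise it is free of the lips; 32 mm clears the rim.
- rack: Square grey rack 104 x 104 mm, 58 mm tall, on a 150 x 150 mm base plate fixed to the bench; origin under its centre, axes as the bottle's. The white bottle, 64 x 64 mm and 130 mm tall, stands in it with its floor 9 mm above the bench and can only slide upwards.
- bottle (a joint): How far the bottle has been lifted in its rack, in m: 0 fully down. The bottle weighs 0.7 to 1.1 kg and falls back when let go.
- cover (a joint): Angle of the bottle's hinged cover in rad: 0 lies flat over the mouth (closed), 1.57 stands upright, above that it leans away from the mouth; it starts at 1.7 to 2.0. It is a thin grey plate 64 mm long from the hinge, 60 mm wide, 5 mm thick; a light friction hinge (0.02 N m) holds it where it is left.
- cover_edge (a point): Middle of the free edge of the cover, 66 mm from the hinge axis.
- cover_hinge (a point): Middle of the cover's hinge axis, on the bottle's rim 34 mm from the mouth's centre along the bottle's +x (the far side from the robot) and 3.5 mm above the rim; the axis runs along the bottle's y.
- dish_in (a point): Centre of the inner floor of the shallow rectangular steel dish, 5 mm above the bench; inside 110 mm (x) by 120 mm (y), walls 5 mm thick, rim 24 mm above the bench. 0.5 kg, loose.
- tip_box: Bystander: box of pipette tips, clear with a blue top, 122 x 87 mm, 59 mm tall, origin at the centre of its underside.
- amber_bottle: Bystander: amber round bottle, 70 mm across, 160 mm tall, origin at the centre of its underside.
- tube_rack: Bystander: green rack of small tubes, 80 x 140 mm, 53 mm tall, origin at the centre of its underside.

How it is judged (in metres and radians):
On the way, in this order (a step that is already met when the one before it is completed fails the run):
1. the stopper is drawn clear of the mouth while the bottle is down in its rack (z of stopper_mid in the frame of bottle_mouth above 0.047 m and value of joint bottle below 0.004 m), for 0.1 s.
2. the stopper stands upright in the dish (x of stopper_mid in the frame of dish_in between -0.06 and 0.06 m and y of stopper_mid in the frame of dish_in between -0.065 and 0.065 m and z of stopper_mid in the frame of dish_in between 0.035 and 0.05 m and angle between stopper_mid's own z axis and vertical below 0.15 rad), for 0.2 s.
At the end, for the whole second after the job is handed in: The stopper stands upright (within 0.15 rad) on the floor of the dish, the bottle is fully down in its rack (within 4 mm) and its cover lies flat over the mouth (within 0.12 rad) (all of step 2 and value of joint bottle below 0.004 m and value of joint cover below 0.12 rad); the robot touches nothing.
It fails at once if the bottle is lifted more than 10 mm in its rack (value of joint bottle above 0.01 m).
It fails at once if the tip box is pushed more than 30 mm or knocked over (distance of tip_box from where it was at the start of the episode above 0.03 m or angle between tip_box's own z axis and vertical above 0.4 rad).
It fails at once if the amber bottle is pushed more than 30 mm or knocked over (distance of amber_bottle from where it was at the start of the episode above 0.03 m or angle between amber_bottle's own z axis and vertical above 0.4 rad).
It fails at once if the tube rack is pushed more than 30 mm or knocked over (distance of tube_rack from where it was at the start of the episode above 0.03 m or angle between tube_rack's own z axis and vertical above 0.4 rad).
It also fails if it takes over 72 s, if anything falls off the work surface, if the arm or the gripper's body presses on something with over 40 N, if the wrist force passes 120 N, or if a joint passes its speed limit or range.

## Working session

There is one attempt and no reset: what is moved stays moved. The work goes in short steps, Python scripts to look and compute and a tool call to move; the robot and the scene stay as the last step left them, time stands still between calls to the robot, and variables do not carry over. Pictures are saved under pics/ and viewed, about 8 in all and at most 12, crops included, and the job is handed in when it is done.

Besides the shell and the picture viewer there is one more tool, called as name(argument=value, ...) on one line, values as JSON. drive_tool: Moves the arm, as the interface text tells. Its arguments: {"type":"object","properties":{"deltas":{"type":"string"}},"required":["deltas"]}

```bash
ls; mkdir -p pics; python3 - <<'E'
from rig import manip
import cv2,numpy as np
print(manip.state(), manip.hold_point_z)
for n in ("side","top"):
    cv2.imwrite(f"pics/{n}0.png",cv2.resize(manip.snapshot(n)[:,:,::-1],(800,600),interpolation=cv2.INTER_CUBIC))
    print(n,manip.camera_model(n))
E
```

```text
pics
{'t': 0.0, 'q': array([ 1.13969829e+00,  5.28413004e-02,  1.40171412e+00,  1.10135104e-05,
        1.68861596e+00, -7.03101304e-02]), 'joint_vel': array([-0.00149738,  0.00042689,  0.00010454, -0.00171833, -0.0005084 ,
        0.00098728]), 'joint_efforts': array([ 1.39057345e-03, -3.81686139e+01, -3.60175645e+01,  7.23832250e-05,
        6.25752204e-03, -5.21326683e-06]), 'tool_pos': array([185.23424491, 491.03701503, 303.07532515]), 'eef_rot': array([[-6.69635835e-04,  3.53009795e-01,  9.35619386e-01],
       [-1.42971248e-03,  9.35618302e-01, -3.53010409e-01],
       [-9.99998754e-01, -1.57405513e-03, -1.21821034e-04]]), 'force': array([-0.15071409,  0.15791552,  0.3588335 ]), 'moment': array([-0.00298574,  0.01918341, -0.02787232]), 'width': 85.02842760278969} 53.900000000000006
side {'mtx': array([[364.97995869,   0.        , 257.56563257],
       [  0.        , 364.97995869, 195.51468281],
       [  0.        ,   0.        ,   1.        ]]), 'R': array([[ 0.86212148, -0.50651472, -0.01376237],
       [-0.34309361, -0.56355016, -0.7514639 ],
       [ 0.37287174,  0.65257495, -0.65963065]]), 't': array([-507.45892914,  284.27741814,  561.52952761])}
top {'mtx': array([[403.86712152,   0.        , 258.77559187],
       [  0.        , 403.86712152, 194.15340843],
       [  0.        ,   0.        ,   1.        ]]), 'R': array([[ 0.02649935, -0.99961816, -0.00783112],
       [-0.99834294, -0.02606363, -0.05130357],
       [ 0.05107987,  0.00917765, -0.9986524 ]]), 't': array([  -9.58120178,  566.03868826, 1008.45845343])}
```

View pics/side0.png

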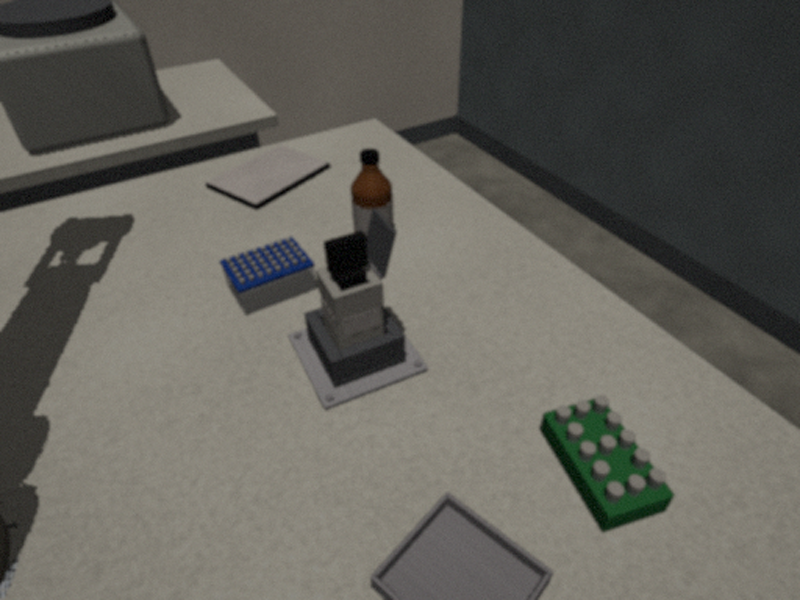

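View pics/top0.png

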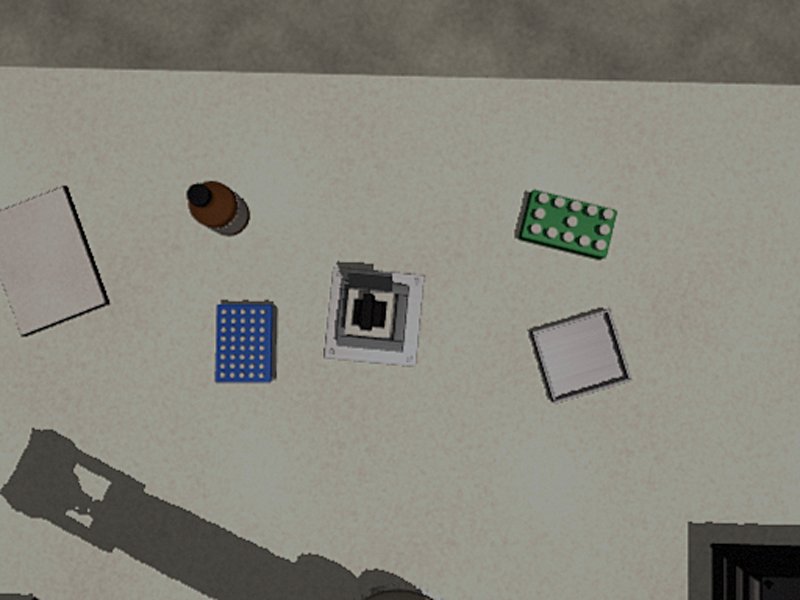

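The side view shows the stopper's tab at (347,260), the plate corners at (290,340), (327,405) and (425,370), and the cover leaning back at (383,240). The top view has the plate corners at (335,267), (424,273), (415,366) and (325,359). The dish rim corners there are (529,330), (607,309), (630,378) and (552,401), and the tab is near (369,311).

```bash
cat > h.py <<'E'
import numpy as np, cv2
from rig import manip
S=800/512
def bp(n,uv,z,s=S):
    c=manip.camera_model(n); uv=np.atleast_2d(uv).astype(float)
    p=(uv+.5)/s-.5
    d=np.c_[p,np.ones(len(p))]@np.linalg.inv(c["mtx"]).T@c["R"]
    o=-c["R"].T@c["t"]
    return o+d*((z-o[2])/d[:,2])[:,None]
def pj(n,X,s=S):
    c=manip.camera_model(n); x=(np.atleast_2d(X)@c["R"].T+c["t"])@c["mtx"].T
    return (x[:,:2]/x[:,2:]+.5)*s-.5
E
python3 - <<'E'
from h import *
np.set_printoptions(precision=1,suppress=True)
def rect(n,uv,z):
    P=bp(n,uv,z)[:,:2]; c=P.mean(0); e=np.roll(P,-1,0)-P
    print(n,z,c,np.linalg.norm(e,axis=1),np.degrees(np.arctan2(e[:,1],e[:,0])))
    return c
rect("top",[(335,267),(424,273),(415,366),(325,359)],5)
rect("top",[(529,330),(607,309),(630,378),(552,401)],24)
print("tab top",bp("top",[(369,311)],196))
print("tab side",bp("side",[(347,237)],196))
print("others",bp("top",[(245,341)],59),bp("top",[(232,215)],20),bp("top",[(570,224)],53))
print("amber top",bp("top",[(200,194)],160))
E
```

```text
top 5 [545.   53.7] [146.5 152.7 147.1 151.4] [-92.4 175.9  87.1  -4.3]
top 24 [ 491.8 -275.9] [129.5 115.3 129.6 118.2] [ -73.4 -161.   107.9   18.9]
tab top [[545.8  50.8 196. ]]
tab side [[547.2  53.6 196. ]]
others [[499.5 250.5  59. ]] [[702.9 289.9  20. ]] [[ 695.8 -250.8   53. ]]
amber top [[705.5 295.7 160. ]]
```

drive_tool(deltas="-0.010 -0.282 0.492 -17.3 0 0 1;-0.020 -0.282 0.492 -17.3 0 0 1;-0.020 -0.282 0.492 -17.3 0 0 1;-0.020 -0.282 0.492 -17.3 0 0 1;-0.020 -0.282 0.492 -17.3 0 0 1;-0.020 -0.282 0.492 -17.3 0 0 1;-0.020 -0.282 0.492 -17.3 0 0 1;-0.020 -0.282 0.492 -17.3 0 0 1")

```text
t: 0.77
tool_pos: [393.3, 238.1, 314.8]
eef_rot: [[-0.001, 0.059, 0.998], [-0.001, 0.998, -0.059], [-1.0, -0.001, -0.001]]
force: [1.4, 0.9, 0.6]
width: 85.1
```

```bash
cat >> h.py <<'E'
def rel(target,yaw_z=None):
    """tool-frame move (m, deg) to world TCP target, tool down, tool z at yaw_z deg"""
    s=manip.state(); R=s["eef_rot"]; d=R.T@(np.array(target)-s["tool_pos"])/1000
    w=np.zeros(3)
    if yaw_z is not None:
        a=np.radians(yaw_z); z=np.array([np.cos(a),np.sin(a),0]); x=np.array([0,0,-1.]); y=np.cross(z,x)
        w=np.degrees(cv2.Rodrigues(R.T@np.c_[x,y,z])[0].ravel())
    print("t",round(s["t"],2),"pos",s["tool_pos"].round(1),"F",s["force"].round(1),"w",round(s["width"],1),"->",d.round(4),w.round(2))
E
python3 -c "
from h import *
rel([546,53,323],-3.4)"
```

```text
t 0.77 pos [393.3 238.1 314.8] F [1.4 0.9 0.6] w 85.1 -> [-0.0081 -0.1758  0.1633] [ 0.04 -0.04  0.08]
```

drive_tool(deltas="-0.008 -0.176 0.163 0 0 0 1;-0.008 -0.176 0.163 0 0 0 1;-0.008 -0.176 0.163 0 0 0 1;-0.008 -0.176 0.163 0 0 0 1;-0.008 -0.176 0.163 0 0 0 1;-0.008 -0.176 0.163 0 0 0 1;-0.008 -0.176 0.163 0 0 0 1;-0.008 -0.176 0.163 0 0 0 1")

```text
t: 1.43
tool_pos: [546.2, 51.5, 321.8]
eef_rot: [[-0.003, 0.061, 0.998], [-0.001, 0.998, -0.061], [-1.0, -0.001, -0.003]]
force: [-0.3, -0.2, -0.6]
width: 85.7
```

```bash
python3 - <<'E'
from h import *
rel([546,53,323],-3.4)
c=manip.camera_model("wrist"); print(c, -c["R"].T@c["t"])
I=manip.snapshot("wrist")[:,:,::-1]
cv2.imwrite("pics/wrist1.png",cv2.resize(I,(800,600),interpolation=cv2.INTER_CUBIC))
np.save("w1.npy",I)
E
```

```text
t 1.43 pos [546.2  51.5 321.8] F [-0.3 -0.2 -0.6] w 85.7 -> [-0.0012  0.0015 -0.0003] [-0.12 -0.16  0.08]
{'mtx': array([[297.31863964,   0.        , 254.42943451],
       [  0.        , 297.31863964, 188.77173789],
       [  0.        ,   0.        ,   1.        ]]), 'R': array([[ 6.18858961e-02,  9.98083217e-01, -1.64715911e-04],
       [ 9.49637721e-01, -5.88312521e-02,  3.07777653e-01],
       [ 3.07178019e-01, -1.92035163e-02, -9.51458296e-01]]), 't': array([ -84.52377166, -560.31864726,  230.62942579])} [466.48626209  55.82640628 391.87391611]
```

View pics/wrist1.png

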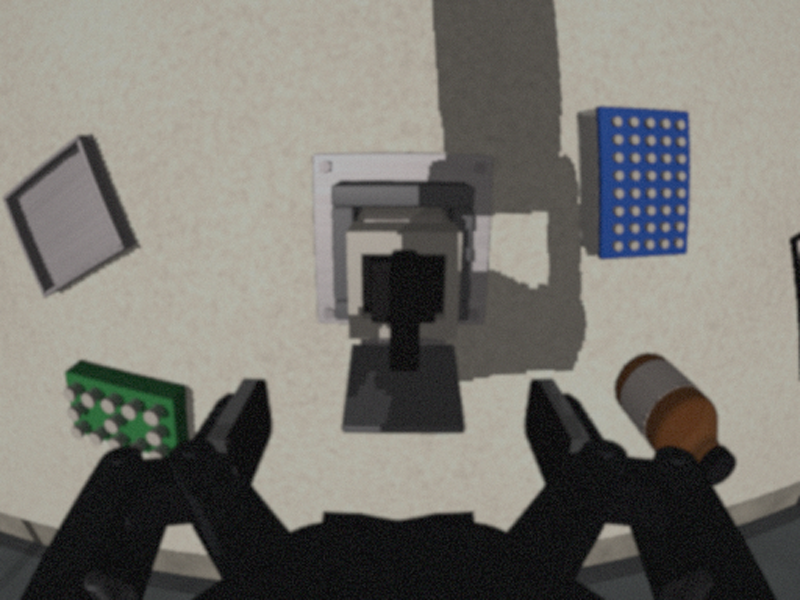

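The wrist view shows the tab's far top edge at (390..420,370) and the bottle rim's near corners at about (347,232) and (463,232). The plate corners are at (314,155), (492,157) and (317,322), and the cover's free edge runs (343,431)–(464,431).

```bash
cat >> h.py <<'E'
def pjw(X,c,s=S):
    x=np.atleast_2d(X)@c["R"].T+c["t"]; r=np.hypot(x[:,0],x[:,1]); th=np.arctan2(r,x[:,2])
    p=x[:,:2]/r[:,None]*th[:,None]*c["mtx"][0,0]+c["mtx"][:2,2]
    return (p+.5)*s-.5
E
python3 - <<'E'
from h import *
from scipy.optimize import least_squares
np.set_printoptions(precision=1,suppress=True)
c=manip.camera_model("wrist")
L=np.array([(25,7,196),(25,-7,196),(-32,-32,139),(-32,32,139),(-75,-75,4),(-75,75,4),(75,-75,4)],float)
uv=np.array([(420,370),(390,370),(347,232),(463,232),(314,155),(492,157),(317,322)],float)
def W(p):
    a=p[2];R=np.array([[np.cos(a),-np.sin(a)],[np.sin(a),np.cos(a)]])
    return np.c_[L[:,:2]@R.T+p[:2],L[:,2]]
f=lambda p:(pjw(W(p),c)-uv).ravel()
r=least_squares(f,[546,53,-.06],loss="soft_l1",f_scale=2); print(r.x[:2],np.degrees(r.x[2])); print(r.fun.reshape(-1,2) if 0 else f(r.x).reshape(-1,2))
a=r.x[2]
# cover edge: angle scan, outer face
for ang in np.arange(1.7,2.05,.05):
    lx=34+66*-np.cos(ang); z=142.5+66*np.sin(ang)
    E=[r.x[:2]+np.array([np.cos(a)*lx-np.sin(a)*y,np.sin(a)*lx+np.cos(a)*y]) for y in (-30,30)]
    print(round(ang,2),pjw(np.c_[E,[z,z]],c).ravel())
E
```

```text
[542.8  55.8] -4.056108022821356
[[-0.3  2.2]
 [ 0.1  2. ]
 [ 0.2 -1.2]
 [-0.5  0.1]
 [-1.1 -2.5]
 [ 1.  -2.2]
 [ 1.1 -0.2]]
1.7 [340.6 415.5 468.2 416.3]
1.75 [341.1 420.7 467.5 421.5]
1.8 [341.5 425.5 466.8 426.3]
1.85 [342.  430.  466.  430.7]
1.9 [342.5 434.1 465.3 434.8]
1.95 [343.1 437.8 464.5 438.5]
2.0 [343.6 441.2 463.7 441.9]
```

```bash
python3 -c "
from h import *
rel([543.5,55,230],-3.9)"
```

```text
t 1.48 pos [545.6  52.7 322.2] F [ 0.1 -0.1  0.1] w 85.3 -> [ 0.0922  0.0023 -0.0021] [ 0.48 -0.13  0.07]
```

drive_tool(deltas="0.02 0.002 -0.002 0.5 0 0 1;0.04 0.002 -0.002 0.5 0 0 1;0.06 0.002 -0.002 0.5 0 0 1;0.075 0.002 -0.002 0.5 0 0 1;0.085 0.002 -0.002 0.5 0 0 1;0.092 0.002 -0.002 0.5 0 0 1;0.092 0.002 -0.002 0.5 0 0 1;0.092 0.002 -0.002 0.5 0 0 1")

```text
t: 2.15
tool_pos: [543.5, 55.1, 230.8]
eef_rot: [[-0.002, 0.068, 0.998], [-0.001, 0.998, -0.068], [-1.0, -0.001, -0.002]]
force: [0.5, 0.5, 0.1]
width: 85.5
```

```bash
python3 - <<'E'
from h import *
rel([543.5,55,230],-3.9)
c=manip.camera_model("wrist")
I=manip.snapshot("wrist")[:,:,::-1]
cv2.imwrite("pics/wrist2.png",cv2.resize(I,(800,600),interpolation=cv2.INTER_CUBIC))
a=np.radians(-3.9)
for L in [(-25,7,196),(-25,-7,196),(25,7,196),(25,-7,196)]:
    print(L,pjw([543.5+np.cos(a)*L[0]-np.sin(a)*L[1],55+np.sin(a)*L[0]+np.cos(a)*L[1],L[2]],c).round(0))
E
```

```text
t 2.15 pos [543.5  55.1 230.8] F [0.5 0.5 0.1] w 85.5 -> [ 0.0008 -0.0001 -0.    ] [ 0.02 -0.09  0.06]
(-25, 7, 196) [[427. 373.]]
(-25, -7, 196) [[372. 373.]]
(25, 7, 196) [[422. 514.]]
(25, -7, 196) [[377. 514.]]
```

View pics/wrist2.png

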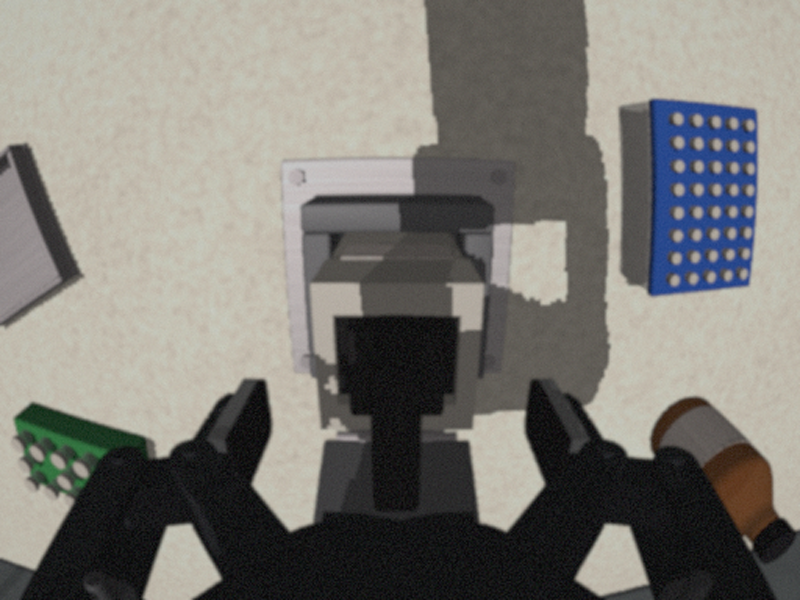

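The tab's far top edge is at (373..418,510) against a predicted 377..422, so the tab sits about 1 mm toward −y. I'll shift by that and close.

drive_tool(deltas="0 -0.001 0 0 0 0 0.5;0 -0.001 0 0 0 0 0.2;0 -0.001 0 0 0 0 0;0 -0.001 0 0 0 0 0;0 -0.001 0 0 0 0 0;0 -0.001 0 0 0 0 0;0 -0.001 0 0 0 0 0;0 -0.001 0 0 0 0 0")

```text
t: 2.87
tool_pos: [543.7, 54.2, 231.5]
eef_rot: [[-0.0, 0.068, 0.998], [-0.001, 0.998, -0.068], [-1.0, -0.001, -0.0]]
force: [0.2, 1.3, 1.4]
width: 13.5
```

```bash
python3 -c "
from h import *
rel([543.5,54,230],-3.9);print(manip.state()['moment'])"
```

```text
t 2.87 pos [543.7  54.2 231.5] F [0.2 1.3 1.4] w 13.5 -> [ 0.0015 -0.0002 -0.0002] [ 0.01 -0.02  0.03]
[ 0.21255523  0.05055478 -0.02863539]
```

drive_tool(deltas="-0.0002 -0.0051 0 0 0 2.87 0;-0.0001 -0.0103 0 0 0 5.73 0;-0.0008 -0.0052 0 0 0 2.87 0;-0.0012 0 0 0 0 0 0;-0.0014 0.0052 0 0 0 -2.87 0;-0.0013 0.0104 0 0 0 -5.73 0;-0.0020 0.0052 0 0 0 -2.87 0;-0.0024 0 0 0 0 0 0")

```text
t: 3.53
tool_pos: [543.7, 54.8, 233.2]
eef_rot: [[-0.001, 0.066, 0.998], [-0.0, 0.998, -0.066], [-1.0, -0.0, -0.001]]
force: [0.5, -0.3, -3.3]
width: 13.4
```

```bash
python3 -c "
from h import *
rel([543.7,54.2,231.5],-3.9);print(manip.state()['moment'])"
```

```text
t 3.53 pos [543.7  54.8 233.2] F [ 0.5 -0.3 -3.3] w 13.4 -> [ 0.0017 -0.0006  0.0001] [ 0.14 -0.06  0.03]
[-0.35619497 -0.03563908 -0.03275195]
```

drive_tool(deltas="-0.0002 -0.0058 0 0 0 2.87 0;-0.0001 -0.0110 0 0 0 5.73 0;-0.0009 -0.0058 0 0 0 2.87 0;-0.0014 -0.0006 0 0 0 0 0;-0.0016 0.0047 0 0 0 -2.87 0;-0.0016 0.0100 0 0 0 -5.73 0;-0.0023 0.0047 0 0 0 -2.87 0;-0.0028 -0.0006 0 0 0 0 0")

```text
t: 4.2
tool_pos: [543.6, 54.8, 235.3]
eef_rot: [[-0.002, 0.064, 0.998], [-0.0, 0.998, -0.064], [-1.0, -0.001, -0.002]]
force: [0.3, -0.7, -3.4]
width: 13.3
```

```bash
python3 -c "
from h import *
rel([543.7,54.2,231.5],-3.9);print(manip.state()['moment'])"
```

```text
t 4.2 pos [543.6  54.8 235.3] F [ 0.3 -0.7 -3.4] w 13.3 -> [ 0.0038 -0.0006  0.0002] [ 0.26 -0.1   0.03]
[-0.4593593  -0.14678114 -0.09893294]
```

drive_tool(deltas="-0.0003 -0.0059 0 0.2 0 2.87 0;-0.0002 -0.0112 0 0.2 0 5.73 0;-0.0010 -0.0060 0 0.2 0 2.87 0;-0.0016 -0.0006 0 0.2 0 0 0;-0.0018 0.0048 0 0.2 0 -2.87 0;-0.0018 0.0102 0 0.2 0 -5.73 0;-0.0026 0.0048 0 0.2 0 -2.87 0;-0.0032 -0.0006 0 0.2 0 0 0")

```text
t: 4.87
tool_pos: [543.5, 54.9, 237.8]
eef_rot: [[-0.002, 0.065, 0.998], [-0.0, 0.998, -0.065], [-1.0, -0.001, -0.002]]
force: [-0.3, -1.5, -2.4]
width: 13.4
```

```bash
python3 - <<'E'
from h import *
rel([543.7,54.2,231.5],-3.9)
I=manip.snapshot("side")[:,:,::-1][110:270,160:300]
cv2.imwrite("pics/side3.png",cv2.resize(I,None,fx=4,fy=3.7,interpolation=cv2.INTER_CUBIC))
E
```

```text
t 4.87 pos [543.5  54.9 237.8] F [-0.3 -1.5 -2.4] w 13.4 -> [ 0.0063 -0.0006  0.0003] [ 0.18 -0.14  0.03]
```

View pics/side3.png

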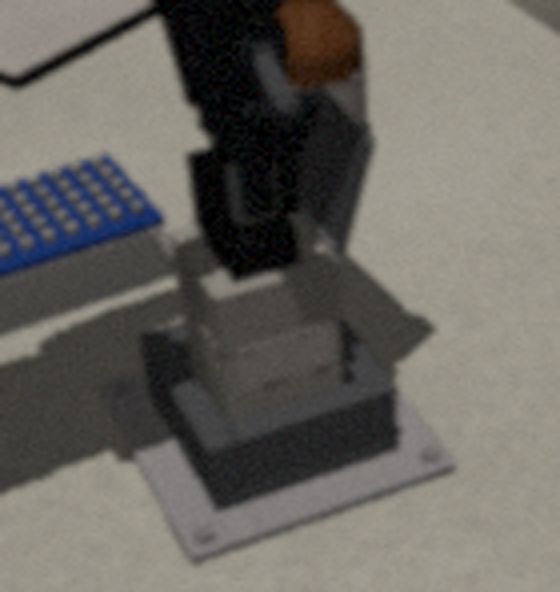

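The bottle sits down in the rack and the black plug stands above the rim at about (250,255) in the crop. Forces stay small, so I'll keep rocking.

drive_tool(deltas="-0.0003 -0.0060 0 0.2 0 2.87 0;-0.0003 -0.0115 0 0.2 0 5.73 0;-0.0012 -0.0061 0 0.2 0 2.87 0;-0.0018 -0.0006 0 0.2 0 0 0;-0.0021 0.0049 0 0.2 0 -2.87 0;-0.0021 0.0105 0 0.2 0 -5.73 0;-0.0030 0.0049 0 0.2 0 -2.87 0;-0.0036 -0.0006 0 0.2 0 0 0")

```text
t: 5.58
tool_pos: [543.4, 53.9, 241.2]
eef_rot: [[-0.003, 0.068, 0.998], [0.004, 0.998, -0.068], [-1.0, 0.004, -0.003]]
force: [-0.8, 1.9, -0.7]
width: 13.6
```

drive_tool(deltas="-0.0003 -0.0062 0 0.2 0 2.87 0;-0.0003 -0.0119 0 0.2 0 5.73 0;-0.0012 -0.0063 0 0.2 0 2.87 0;-0.0018 -0.0006 0 0.2 0 0 0;-0.0021 0.0051 0 0.2 0 -2.87 0;-0.0021 0.0108 0 0.2 0 -5.73 0;-0.0030 0.0051 0 0.2 0 -2.87 0;-0.0036 -0.0006 0 0.2 0 0 0")

```text
t: 6.25
tool_pos: [543.4, 54.2, 244.2]
eef_rot: [[-0.003, 0.069, 0.998], [0.003, 0.998, -0.069], [-1.0, 0.003, -0.003]]
force: [0.0, -0.1, -1.6]
width: 13.3
```

```bash
python3 - <<'E'
from h import *
rel([543.7,54.2,231.5],-3.9)
E
```

```text
t 6.25 pos [543.4  54.2 244.2] F [ 0.  -0.1 -1.6] w 13.3 -> [ 0.0127 -0.      0.0004] [-0.07 -0.19 -0.18]
```

drive_tool(deltas="-0.0003 -0.0058 0 0 0 2.87 0;-0.0003 -0.0116 0 0 0 5.73 0;-0.0012 -0.0058 0 0 0 2.87 0;-0.0018 -0.0002 0 0 0 0 0;-0.0021 0.0056 0 0 0 -2.87 0;-0.0021 0.0115 0 0 0 -5.73 0;-0.0030 0.0056 0 0 0 -2.87 0;-0.0036 -0.0003 0 0 0 0 0")

```text
t: 6.92
tool_pos: [543.3, 54.6, 247.2]
eef_rot: [[-0.004, 0.067, 0.998], [0.003, 0.998, -0.067], [-1.0, 0.002, -0.004]]
force: [0.8, -1.5, -3.8]
width: 13.3
```

drive_tool(deltas="-0.0003 -0.0060 0 0 0 2.87 0;-0.0003 -0.0120 0 0 0 5.73 0;-0.0012 -0.0061 0 0 0 2.87 0;-0.0018 -0.0002 0 0 0 0 0;-0.0021 0.0058 0 0 0 -2.87 0;-0.0021 0.0117 0 0 0 -5.73 0;-0.0030 0.0057 0 0 0 -2.87 0;-0.0036 -0.0003 0 0 0 0 0")

```text
t: 7.58
tool_pos: [543.3, 54.9, 250.2]
eef_rot: [[-0.004, 0.065, 0.998], [0.001, 0.998, -0.065], [-1.0, 0.001, -0.005]]
force: [1.2, -1.5, -2.8]
width: 13.2
```

```bash
python3 - <<'E'
from h import *
rel([543.7,54.2,231.5],-3.9)
E
```

```text
t 7.58 pos [543.3  54.9 250.2] F [ 1.2 -1.5 -2.8] w 13.2 -> [ 0.0187 -0.0007  0.0006] [ 0.15 -0.26 -0.07]
```

drive_tool(deltas="-0.0003 -0.0067 0.0003 0.2 -0.3 2.87 0;-0.0003 -0.0127 0.0003 0.2 -0.3 5.73 0;-0.0012 -0.0067 0.0003 0.2 -0.3 2.87 0;-0.0018 -0.0007 0.0003 0.2 -0.3 0 0;-0.0021 0.0053 0.0003 0.2 -0.3 -2.87 0;-0.0021 0.0113 0.0003 0.2 -0.3 -5.73 0;-0.0030 0.0053 0.0003 0.2 -0.3 -2.87 0;-0.0036 -0.0007 0.0003 0.2 -0.3 0 0")

```text
t: 8.25
tool_pos: [543.4, 54.9, 255.0]
eef_rot: [[0.001, 0.067, 0.998], [0.0, 0.998, -0.067], [-1.0, 0.0, 0.001]]
force: [-5.1, -0.6, 8.3]
width: 13.2
```

drive_tool(deltas="-0.0003 -0.0067 0 0.2 -0.1 2.87 0;-0.0003 -0.0128 0 0.2 -0.1 5.73 0;-0.0012 -0.0067 0 0.2 -0.1 2.87 0;-0.0018 -0.0007 0 0.2 -0.1 0 0;-0.0021 0.0053 0 0.2 -0.1 -2.87 0;-0.0021 0.0115 0 0.2 -0.1 -5.73 0;-0.0030 0.0053 0 0.2 -0.1 -2.87 0;-0.0036 -0.0007 0 0.2 -0.1 0 0")

```text
t: 8.92
tool_pos: [543.3, 55.2, 258.4]
eef_rot: [[0.002, 0.068, 0.998], [0.0, 0.998, -0.068], [-1.0, 0.001, 0.002]]
force: [-0.5, 1.3, -1.4]
width: 13.2
```

```bash
python3 - <<'E'
from h import *
rel([543.7,54.2,231.5],-3.9)
E
```

```text
t 8.92 pos [543.3  55.2 258.4] F [-0.5  1.3 -1.4] w 13.2 -> [ 0.0269 -0.001   0.0004] [-0.    0.14 -0.04]
```

drive_tool(deltas="-0.005 -0.0008 0 0 0 0 0;-0.010 -0.0008 0 0 0 0 0;-0.017 -0.0008 0 0 0 0 0;-0.025 -0.0008 0 0 0 0 0;-0.035 -0.0008 0 0 0 0 0;-0.045 -0.0008 0 0 0 0 0;-0.055 -0.0008 0 0 0 0 0;-0.060 -0.0008 0 0 0 0 0")

```text
t: 9.58
tool_pos: [543.3, 54.6, 320.8]
eef_rot: [[0.005, 0.068, 0.998], [0.0, 0.998, -0.068], [-1.0, 0.001, 0.005]]
force: [0.2, 0.7, 0.2]
width: 13.3
```

```bash
python3 - <<'E'
from h import *
rel([492,-276,318],17.5)
I=manip.snapshot("side")[:,:,::-1]
cv2.imwrite("pics/side4.png",cv2.resize(I,(800,600),interpolation=cv2.INTER_CUBIC))
E
```

```text
t 9.58 pos [543.3  54.6 320.8] F [0.2 0.7 0.2] w 13.3 -> [ 0.0024 -0.3333 -0.0288] [-2.139e+01  2.900e-01  1.000e-02]
```

View pics/side4.png

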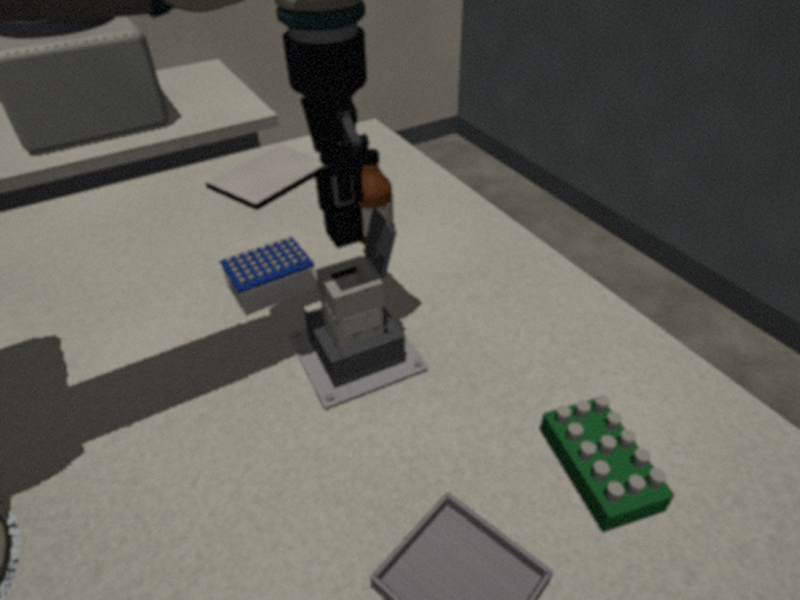

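The mouth is open at (350,270), the stopper is in the gripper at (345,225), and the bottle is down. On to the dish.

drive_tool(deltas="0 -0.02 0 0 0 0 0;0 -0.055 0 -4 0 0 0;0 -0.095 -0.005 -9 0.3 0 0;0 -0.135 -0.01 -14 0.3 0 0;0.002 -0.175 -0.018 -18 0.3 0 0;0.002 -0.215 -0.024 -21.4 0.3 0 0;0.002 -0.255 -0.029 -21.4 0.3 0 0;0.002 -0.295 -0.029 -21.4 0.3 0 0")

```text
t: 10.3
tool_pos: [493.3, -239.6, 319.0]
eef_rot: [[0.001, -0.301, 0.954], [-0.0, 0.954, 0.301], [-1.0, -0.0, 0.001]]
force: [0.8, -0.3, -0.2]
width: 13.4
```

```bash
python3 - <<'E'
from h import *
rel([492,-276,200],17.5)
E
```

```text
t 10.3 pos [ 493.3 -239.6  319. ] F [ 0.8 -0.3 -0.2] w 13.4 -> [ 0.119  -0.0342 -0.0123] [0.01 0.04 0.03]
```

drive_tool(deltas="0.01 -0.02 -0.006 0 0 0 0;0.03 -0.034 -0.012 0 0 0 0;0.055 -0.034 -0.012 0 0 0 0;0.08 -0.034 -0.012 0 0 0 0;0.10 -0.034 -0.012 0 0 0 0;0.115 -0.034 -0.012 0 0 0 0;0.119 -0.034 -0.012 0 0 0 0;0.119 -0.034 -0.012 0 0 0 0")

```text
t: 10.97
tool_pos: [491.8, -275.4, 198.6]
eef_rot: [[-0.002, -0.301, 0.954], [0.001, 0.954, 0.301], [-1.0, 0.002, -0.001]]
force: [0.3, -0.0, -0.5]
width: 13.4
```

```bash
python3 - <<'E'
from h import *
rel([492,-276,131],17.5)
I=manip.snapshot("wrist")[:,:,::-1]
cv2.imwrite("pics/wrist5.png",cv2.resize(I,(800,600),interpolation=cv2.INTER_CUBIC))
E
```

```text
t 10.97 pos [ 491.8 -275.4  198.6] F [ 0.3 -0.  -0.5] w 13.4 -> [ 0.0676 -0.0008  0.0001] [ 0.01 -0.08 -0.1 ]
```

View pics/wrist5.png

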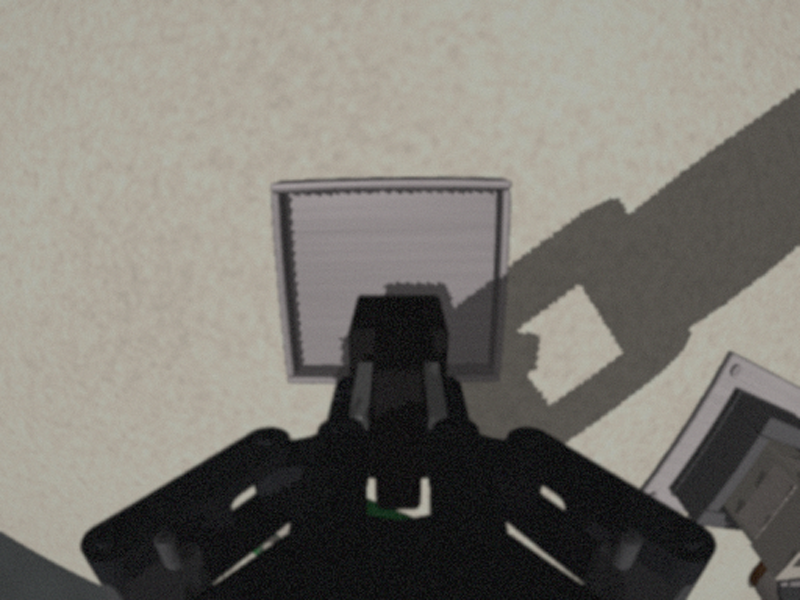

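The dish spans columns 273–510 and the stopper is centred over it at column 400. I'll lower it.

drive_tool(deltas="0.015 -0.001 0 0 0 0 0;0.030 -0.001 0 0 0 0 0;0.045 -0.001 0 0 0 0 0;0.055 -0.001 0 0 0 0 0;0.062 -0.001 0 0 0 0 0;0.066 -0.001 0 0 0 0 0;0.067 -0.001 0 0 0 0 0;0.0675 -0.001 0 0 0 0 0")

```text
t: 11.68
tool_pos: [492.9, -276.8, 133.3]
eef_rot: [[0.001, -0.301, 0.954], [-0.001, 0.954, 0.301], [-1.0, -0.001, 0.001]]
force: [0.1, 0.5, -1.4]
width: 13.3
```

drive_tool(deltas="0 0 0 0 0 0 0;0.0005 0 0 0 0 0 0;0.001 0 0 0 0 0 0;0.001 0 0 0 0 0 0")

```text
t: 12.02
tool_pos: [492.9, -276.9, 132.6]
eef_rot: [[0.002, -0.301, 0.954], [-0.001, 0.954, 0.301], [-1.0, -0.001, 0.001]]
force: [0.5, 0.2, -0.8]
width: 13.4
```

drive_tool(deltas="0.001 0 0 0 0 0 0;0.002 0 0 0 0 0 0;0.002 0 0 0 0 0 0;0.002 0 0 0 0 0 0")

```text
t: 12.35
tool_pos: [492.9, -276.9, 130.5]
eef_rot: [[0.002, -0.301, 0.954], [-0.001, 0.954, 0.301], [-1.0, -0.001, 0.001]]
force: [0.3, 0.3, -0.5]
width: 13.5
```

drive_tool(deltas="0.0005 0 0 0 0 0 0;0.001 0 0 0 0 0 0;0.001 0 0 0 0 0 0;0.001 0 0 0 0 0 0")

```text
t: 12.68
tool_pos: [493.0, -276.9, 129.5]
eef_rot: [[0.002, -0.301, 0.954], [-0.001, 0.954, 0.301], [-1.0, -0.001, 0.001]]
force: [0.2, 0.1, 0.0]
width: 13.5
```

drive_tool(deltas="0.0005 0 0 0 0 0 0;0.001 0 0 0 0 0 0;0.001 0 0 0 0 0 0;0.001 0 0 0 0 0 0")

```text
t: 13.02
tool_pos: [493.1, -276.9, 129.5]
eef_rot: [[0.002, -0.301, 0.954], [-0.001, 0.954, 0.301], [-1.0, -0.002, 0.002]]
force: [-1.7, 1.7, 6.3]
width: 13.4
```

drive_tool(deltas="0.0005 0 0 0 0 0 0;0.001 0 0 0 0 0 0;0.001 0 0 0 0 0 0;0.001 0 0 0 0 0 0")

```text
t: 13.35
tool_pos: [493.2, -276.9, 129.5]
eef_rot: [[0.002, -0.301, 0.954], [-0.001, 0.954, 0.301], [-1.0, -0.002, 0.002]]
force: [-3.3, 2.8, 8.9]
width: 13.5
```

Contact came at 129.5, as predicted. Releasing and retreating.

drive_tool(deltas="-0.0005 0 0 0 0 0 0.2;-0.0005 0 0 0 0 0 0.5;-0.0005 0 0 0 0 0 0.6;-0.0005 0 0 0 0 0 0.6;-0.0005 0 0 0 0 0 0.6;-0.0005 0 0 0 0 0 0.6")

```text
t: 13.85
tool_pos: [493.2, -276.9, 129.8]
eef_rot: [[0.002, -0.301, 0.954], [-0.001, 0.954, 0.301], [-1.0, -0.002, 0.002]]
force: [-1.0, -0.1, 0.3]
width: 51.2
```

drive_tool(deltas="-0.01 0 0 0 0 0 0.6;-0.03 0 0 0 0 0 0.6;-0.06 0 0 0 0 0 0.6;-0.09 0 0 0 0 0 0.6;-0.12 0 0 0 0 0 0.4;-0.15 0 0 0 0 0 0.1;-0.18 0 0 0 0 0 0;-0.18 0 0 0 0 0 0")

```text
t: 14.52
tool_pos: [493.6, -277.3, 318.3]
eef_rot: [[0.012, -0.301, 0.954], [-0.008, 0.954, 0.301], [-1.0, -0.011, 0.009]]
force: [0.9, 0.1, 0.2]
width: 3.0
```

```bash
python3 - <<'E'
from h import *
rel([492,-276,300],-3.9)
I=manip.snapshot("wrist")[:,:,::-1]
cv2.imwrite("pics/wrist6.png",cv2.resize(I,(800,600),interpolation=cv2.INTER_CUBIC))
E
```

```text
t 14.52 pos [ 493.6 -277.3  318.3] F [0.9 0.1 0.2] w 3.0 -> [ 0.0183  0.0019 -0.0014] [21.42  0.66  0.54]
```

View pics/wrist6.png

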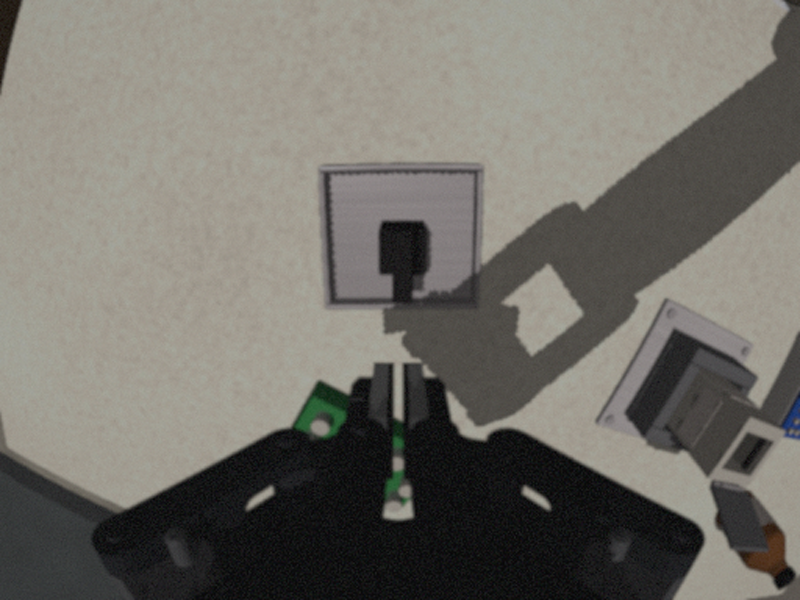

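The stopper stands upright in the dish with its plug at (405,245); the dish hasn't moved. The mouth is open at (745,452) and the cover is still leaning back. Next I'll go behind the cover with the jaws shut.

```bash
python3 - <<'E'
from h import *
rel([628,49,320],-3.9)
E
```

```text
t 14.57 pos [ 493.4 -277.1  315. ] F [ 0.2 -0.4  0.2] w 0.1 -> [-0.0057  0.2704  0.2266] [21.42  0.49  0.4 ]
```

drive_tool(deltas="-0.006 0.02 0.02 2 0 0 0;-0.006 0.05 0.042 6 0.5 0.4 0;-0.006 0.08 0.067 11 0.5 0.4 0;-0.006 0.11 0.092 16 0.5 0.4 0;-0.006 0.14 0.117 21.4 0.5 0.4 0;-0.006 0.17 0.142 21.4 0.5 0.4 0;-0.006 0.20 0.168 21.4 0.5 0.4 0;-0.006 0.23 0.193 21.4 0.5 0.4 0")

```text
t: 15.23
tool_pos: [608.3, 2.4, 319.7]
eef_rot: [[-0.002, 0.068, 0.998], [0.0, 0.998, -0.068], [-1.0, -0.0, -0.002]]
force: [1.2, 0.2, 0.2]
width: 0.1
```

```bash
python3 - <<'E'
from h import *
rel([628,49,320],-3.9)
E
```

```text
t 15.23 pos [608.3   2.4 319.7] F [1.2 0.2 0.2] w 0.1 -> [-0.0004  0.0479  0.0165] [ 0.02 -0.09  0.  ]
```

drive_tool(deltas="0 0.01 0.012 0 0 0 0;0 0.03 0.0165 0 0 0 0;0 0.048 0.0165 0 0 0 0;0 0.048 0.0165 0 0 0 0;0.015 0.048 0.0165 0 0 0 0;0.035 0.048 0.0165 0 0 0 0;0.055 0.048 0.0165 0 0 0 0;0.062 0.048 0.0165 0 0 0 0")

```text
t: 15.9
tool_pos: [626.8, 48.4, 253.6]
eef_rot: [[-0.008, 0.068, 0.998], [-0.0, 0.998, -0.068], [-1.0, -0.001, -0.008]]
force: [0.2, -0.5, -0.9]
width: -0.0
```

```bash
python3 - <<'E'
from h import *
rel([628,49,259],-3.9)
I=manip.snapshot("side")[:,:,::-1][70:270,160:360]
cv2.imwrite("pics/side7.png",cv2.resize(I,None,fx=3,fy=3,interpolation=cv2.INTER_CUBIC))
E
```

```text
t 15.9 pos [626.8  48.4 253.6] F [ 0.2 -0.5 -0.9] w -0.0 -> [-0.0055  0.0006  0.0011] [-0.01 -0.43  0.04]
```

View pics/side7.png

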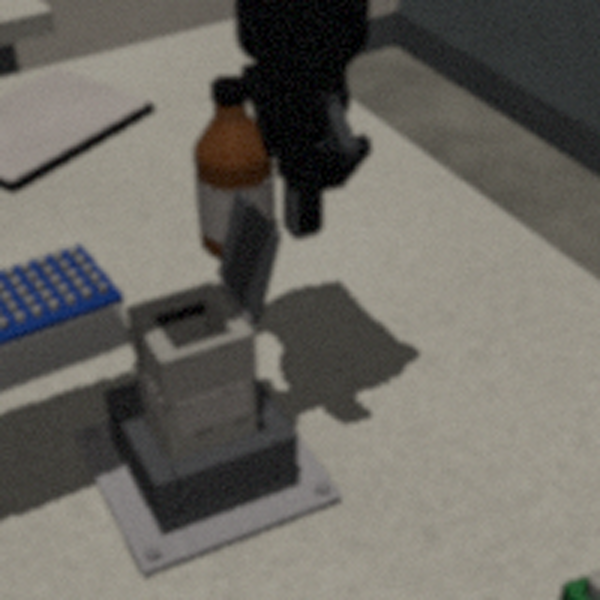

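The shut fingertip at (303,225) is behind the cover at (250,255), clear of it. I'll draw it toward the robot.

drive_tool(deltas="-0.004 0 -0.006 0 -0.4 0 0;-0.005 0 -0.014 0 -0.4 0 0;-0.005 0 -0.022 0 -0.4 0 0;-0.005 0 -0.030 0 -0.4 0 0;-0.005 0 -0.038 0 -0.4 0 0;-0.005 0 -0.046 0 -0.4 0 0;-0.005 0 -0.054 0 -0.4 0 0;-0.005 0 -0.062 0 -0.4 0 0")

```text
t: 16.62
tool_pos: [564.8, 52.3, 260.2]
eef_rot: [[0.0, 0.069, 0.998], [-0.001, 0.998, -0.069], [-1.0, -0.001, 0.001]]
force: [0.6, -0.1, 0.4]
width: -0.0
```

```bash
python3 - <<'E'
from h import *
rel([551.5,54.4,250],-3.9)
rel([543,55,238],-3.9)
rel([538,55.3,217],-3.9)
E
```

```text
t 16.62 pos [564.8  52.3 260.2] F [ 0.6 -0.1  0.4] w -0.0 -> [ 0.0102  0.0012 -0.0134] [-0.04  0.03  0.04]
t 16.62 pos [564.8  52.3 260.2] F [ 0.6 -0.1  0.4] w -0.0 -> [ 0.0222  0.0012 -0.022 ] [-0.04  0.03  0.04]
t 16.62 pos [564.8  52.3 260.2] F [ 0.6 -0.1  0.4] w -0.0 -> [ 0.0432  0.0012 -0.027 ] [-0.04  0.03  0.04]
```

drive_tool(deltas="0.004 0.001 -0.007 0 0 0 0;0.010 0.001 -0.0134 0 0 0 0;0.016 0.001 -0.018 0 0 0 0;0.022 0.001 -0.022 0 0 0 0;0.027 0.001 -0.024 0 0 0 0;0.032 0.001 -0.026 0 0 0 0;0.036 0.001 -0.027 0 0 0 0;0.039 0.001 -0.027 0 0 0 0")

```text
t: 17.28
tool_pos: [537.8, 55.1, 220.6]
eef_rot: [[-0.0, 0.069, 0.998], [-0.001, 0.998, -0.069], [-1.0, -0.001, -0.0]]
force: [-0.4, 0.5, -0.1]
width: -0.2
```

drive_tool(deltas="0.001 0 0 0 0 0 0;0.002 0 0 0 0 0 0;0.003 0 0 0 0 0 0;0.003 0 0 0 0 0 0")

```text
t: 17.62
tool_pos: [538.0, 55.1, 217.7]
eef_rot: [[0.0, 0.069, 0.998], [-0.001, 0.998, -0.069], [-1.0, -0.001, 0.0]]
force: [0.5, 0.3, 0.4]
width: -0.0
```

drive_tool(deltas="0.0005 0 0 0 0 0 0;0.001 0 0 0 0 0 0;0.0015 0 0 0 0 0 0;0.002 0 0 0 0 0 0;0.002 0 0 0 0 0 0")

```text
t: 18.03
tool_pos: [538.1, 55.1, 217.4]
eef_rot: [[0.001, 0.069, 0.998], [-0.001, 0.998, -0.069], [-1.0, -0.001, 0.001]]
force: [-5.4, 0.5, 9.4]
width: -0.1
```

drive_tool(deltas="0.0005 0 0 0 0 0 0;0.001 0 0 0 0 0 0;0.001 0 0 0 0 0 0")

```text
t: 18.28
tool_pos: [538.3, 55.1, 217.5]
eef_rot: [[0.003, 0.069, 0.998], [-0.001, 0.998, -0.069], [-1.0, -0.001, 0.003]]
force: [-2.6, -0.5, 6.8]
width: 0.0
```

Contact at tip height 144.5 mm matches a flat cover. Retreating and checking.

drive_tool(deltas="-0.005 0 0 0 0 0 0;-0.02 0 0 0 0 0 0;-0.05 0 0 0 0 0 0;-0.085 0 -0.01 0 0 0 0;-0.12 0 -0.03 0 0 0 0;-0.13 0 -0.06 0 0 0 0;-0.13 0 -0.09 0 0 0 0;-0.13 0 -0.09 0 0 0 0")

```text
t: 18.95
tool_pos: [445.2, 61.8, 348.6]
eef_rot: [[0.005, 0.068, 0.998], [-0.0, 0.998, -0.068], [-1.0, -0.0, 0.005]]
force: [0.4, 0.3, -0.2]
width: 0.1
```

```bash
python3 - <<'E'
from h import *
rel([538,55,300])
I=manip.snapshot("side")[:,:,::-1]
cv2.imwrite("pics/side8.png",cv2.resize(I,(800,600),interpolation=cv2.INTER_CUBIC))
I=manip.snapshot("top")[:,:,::-1]
cv2.imwrite("pics/top8.png",cv2.resize(I,(800,600),interpolation=cv2.INTER_CUBIC))
E
```

```text
t 18.95 pos [445.2  61.8 348.6] F [ 0.4  0.3 -0.2] w 0.1 -> [ 0.049  -0.0005  0.0929] [0. 0. 0.]
```

View pics/side8.png

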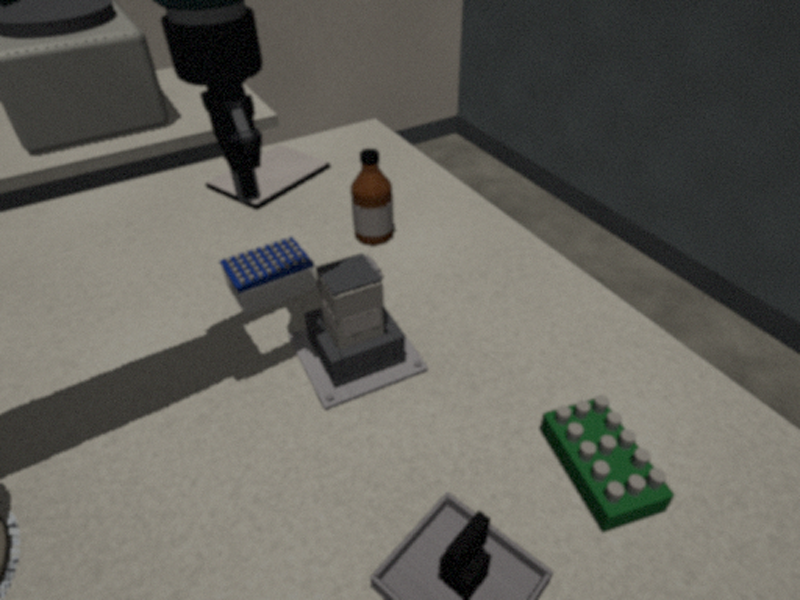

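View pics/top8.png

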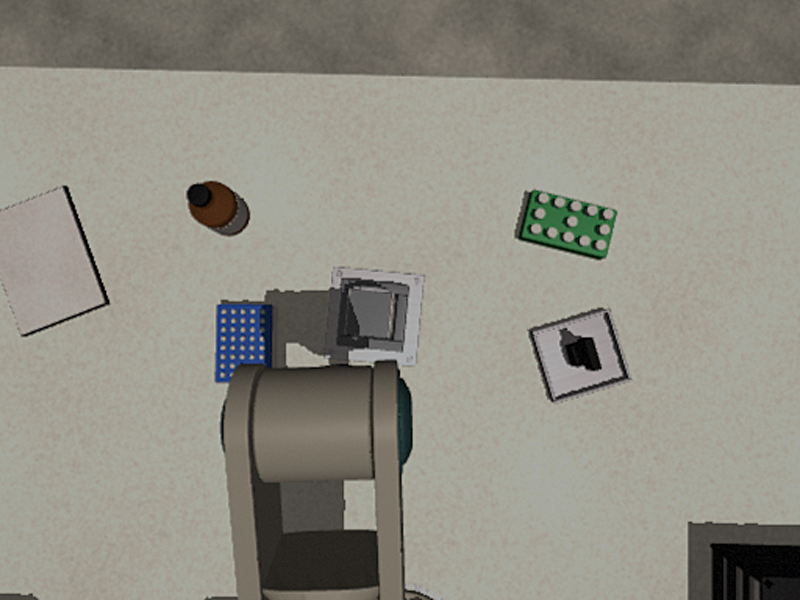

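The side view shows the cover flat on the mouth at (350,272), the stopper upright in the dish at (468,555), and the bystanders where they were. The top view agrees: cover at (372,312), stopper at (580,350). The arm is clear of everything, so I'm handing in.

```bash
python3 -c "
from rig import manip
print(manip.close_job())"
```

```text
the job is handed in; nothing more can be done
None
```

The job is done and handed in at about 19 s of the 72 s allowed; the rig gave no verdict.

- **Stopper out:** I gripped the tab and rocked it about ±0.1 rad while drawing it up about 2–3 mm per cycle. The pull stayed at 4 N or less in the end-of-call readings. It came free of the lips slightly early, with a small jump: one reading showed 8 N upward and the rise was about 5 mm instead of 3.6. Pictures showed the bottle still down in the rack after that.
- **Stopper in the dish:** It touched the dish floor at the predicted height (tool at 129.5 mm) and was released there. The last views show it upright with its tab up.
- **Cover closed:** I swung it over from behind with the shut fingertips. It met resistance with the tip at about 144.5 mm, which matches a flat cover (expected 145 mm).

The last side and top pictures show the cover flat and the bottle down. The tip box, amber bottle and tube rack are where they started, and the arm was clear of everything at hand-in. The early estimates of the bottle's position differed by 2–3 mm between cameras; a closer wrist view settled that before the grip. No check failed.

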